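# Refit the loose post of the mug drying rack

## Task

One of the three wooden posts has come out of the mug drying rack. Stand it back upright in the empty hole in the middle of the rack, feeling for the hole gently, and press it straight in without forcing it (25 N is plenty) until its collar sits flush on the wooden bar; then let go and leave the pepper jar and the mug as they are.

Things in the scene. Friction and masses are not known exactly. Their poses are not given: they have to be found in the camera images.
- post_center (a point): Loose pale wooden post, 84 mm tall, upright on the worktop, 40 to 85 g; this point is on its axis, 42 mm above its underside; z up. From below: plain round foot 16 mm wide, 24 mm long, flat square-edged end; collar 36 mm wide, 6 mm thick; round stem 22 mm wide, 54 mm long with a rounded head, by which to grip it.
- tray: The rack: fixed white drip tray, 88 (x) x 276 (y) mm, 14 mm high, origin under its middle. In it lies a darker wooden bar, 64 x 250 x 40 mm, along y, top face 44 mm above the worktop, with the empty hole in its middle and a fixed post, 22 mm stem, 60 mm tall above the bar, 100 mm either side of it.
- socket (a point): Middle of the tray at the height of the bar's top. The bar lies within the tray's play: the hole's centre is up to 5 mm off this point along the tray's x and up to 5.5 mm along its y (not turned; it stays put). This point goes with the tray, not the bar. Hole: round, 18 mm wide, upright, sharp-edged without chamfer, blind, 30 mm deep.
- slug (a joint): Cork slug in the hole, its top 14 mm below the mouth at 0; the value is how far (m) it has been pushed down. It yields to a steady push of about 7 N and does not spring back. The last 10 mm of the foot's way push it down, until the post's collar meets the bar, value about 0.010.
- jar_center (a point): Small spice jar, 41 mm in diameter, 105 mm tall, standing on the worktop; this point is on its axis, half-way up. Bystander; it and the post may have changed places.
- mug_center (a point): White mug with grey dots, 82 x 117 x 91 mm, standing on the worktop behind and to the left of the rack; this point is on its axis, half-way up. Bystander.
Mind the look-alikes: they are no part of the job. Leave any turquoise look-alike of the part that bears post_center alone.

How it is judged:
By the outcome, as a careful person would: the job done as asked, in the order asked, and still so for the second after the job is handed in, with the robot touching nothing.
It also fails if it takes over 72 s, if anything falls off the work surface, if the arm or the gripper's body presses on something with over 40 N, if the wrist force passes 120 N, or if a joint passes its speed limit or range.

## Robot

A 6-joint arm with a two-finger parallel gripper is mounted at the origin on a cart in front of the work surface, level with it; the furniture and walls round the work are solid. World frame = base frame: x ahead of the robot, y to its left, z up, the work surface at z = 0. Lengths are in mm, angles in degrees, forces in N, time in s.
With the tool pointing down it reaches from about 350 to 850 mm from the base axis. Payload 8.1 kg.
Tool frame: the origin (TCP) lies between the finger pads; the fingertips stand 22 mm ahead of it and the grasp point (between the pads) lies 3 mm ahead of it; z points along the fingers, y is the line along which they close (so a half turn about z gives the same grasp; the last joint's range is limited). The gripper opens to 85 mm and grips with 20 to 120 N. Pads are 22 mm wide; open, the fingers measure 114 mm over their backs; the gripper's body (76 mm by 85 mm) begins 54 mm behind the grasp point. The pads swing forward as they close: fully open they stand 13 mm farther back than shut.
Start: joints at [-79.378, 7.471, 85.268, -0, 87.261, -4.893], TCP at [160.522, -578.133, 253.292] pointing down, gripper open.
Joint ranges: [-169.43, 169.43], [-51.17, 129.36], [1.28, 143.12], [-76.62, 256.62], [0, 156.53], [-152.29, 152.29]. Speed limits (degrees/s): [136.94, 136.94, 159.86, 180, 180, 180].

## Interface

Orientations are given as [roll, pitch, yaw] about the fixed x, y, z axes, in that order (R = Rz(yaw) Ry(pitch) Rx(roll)).
In Python, from bench import r, vision gives the robot as it stands.
- The arm moves only by the tool step_arm, never from a script. Its argument "targets" is a list that holds one entry, the list of rows, each a list of 6 numbers: the shift along the world's x, y, z in mm, then the turn, a rotation vector about the world's x, y, z in rad. In form: [[[x, y, z, rx, ry, rz], ...]]. A call has 1 to 12 rows; each row is the pose to reach, as a shift and turn from the pose commanded when the call began; what a row does not reach only later rows make up. A row lasts 1/12 s, in which the tool goes at most 41.7 mm and 7.16 degrees, less where a joint would pass 70% of its speed; a pose out of reach is approached as far as the arm can. A call with a gripper value outside its range is refused whole. "fingers" is the gripper's target within -1 to 1 (shut at 1, half-way at 0, fully open at -1), set as the call begins (left out, the last holds). The fingers move at their own pace and stop on an object; "newtons" is the grip in N (left out, the last holds). Time passes only in rows, so rows that repeat a pose let the fingers close. It gives the time, the measured TCP pose, the force, the opening and the grip force at its end, in the units of the state.
- r.sense(): the state, without advancing time (a new reading comes with each control period).
- vision.snapshot(name): name is "side" or "top" or "wrist"; returns a dict with "img" (480x640x3 uint8, blue, green, red), "mtx" (3x3 intrinsics, pixels), "eye" and "attitude" of the camera in the world. Camera axes: x right, y up, looking along -z (the intrinsics and any distortion apply to the point x, -y, -z); pixel columns grow to the right and rows downward; lengths in mm; the calibration is good to about 2 mm. A picture is of the moment at which its call begins. There is no depth.
- r.hand_in(): hands the job in; it is judged then, once.
The state is a dict: "time": time; "joint_pos": joint angles; "qd": joint speeds; "joint_efforts": joint torques, N m; "tool_pos": TCP position; "tcp_rot": TCP orientation; "ft_force": force on the tool from outside, world axes, zero at the start; "wrist_torque": the same for the moment, N m; "finger_gap": finger opening in mm; "grip_force": force on a finger pad.
Only numpy, scipy, OpenCV 4.12 (cv2) and the standard library are available. Lean on these libraries where they do the work, as an engineer would, in place of code of your own. Each camera call takes 0.05 s, during which the arm holds its last target. There are 200 camera calls.

## Working session

There is one attempt and no reset: what is moved stays moved. The work goes in short steps, Python scripts to look and compute and a tool call to move; the robot and the scene stay as the last step left them, time stands still between calls to the robot, and variables do not carry over. Pictures are saved under pics/ and viewed, at most 11 in all, crops included, and the job is handed in when it is done.

Besides the shell and the picture viewer there is one more tool, called after "Request:" as name(argument=value, ...), one argument or row to a line, values as JSON. step_arm: Moves the arm, as the interface text tells. Its arguments: {"type":"object","properties":{"targets":{"type":"array"},"fingers":{"type":"number"},"newtons":{"type":"number"}},"required":["targets"]}

```bash
mkdir -p pics; cat > h.py <<'E'
import numpy as np, cv2
from bench import r, vision
def snap(n,f=None):
    s=vision.snapshot(n)
    if f: cv2.imwrite('pics/'+f,s['img'])
    return s
def rot(a):
    a=np.asarray(a,float)
    if a.shape==(3,3): return a
    from scipy.spatial.transform import Rotation as R
    return R.from_euler('xyz',a,degrees=True).as_matrix()
def ray(s,uv):
    K=np.array(s['mtx']);d=np.linalg.inv(K)@[uv[0],uv[1],1]
    d=rot(s['attitude'])@[d[0],-d[1],-d[2]]
    return np.array(s['eye']),d/np.linalg.norm(d)
def onz(s,uv,z):
    o,d=ray(s,uv);return o+d*(z-o[2])/d[2]
def proj(s,p):
    c=rot(s['attitude']).T@(np.array(p)-s['eye']);q=np.array(s['mtx'])@[c[0],-c[1],-c[2]]
    return q[:2]/q[2]
def two(s1,u1,s2,u2):
    a,d=ray(s1,u1);b,e=ray(s2,u2)
    t=np.linalg.lstsq(np.c_[d,-e],b-a,rcond=None)[0]
    p,q=a+t[0]*d,b+t[1]*e
    return (p+q)/2,np.linalg.norm(p-q)
E
python3 - <<'E'
from h import *
for n in('top','side'):
    s=snap(n,n+'0.png');print(n,{k:v for k,v in s.items() if k!='img'})
print(r.sense())
E
```

```text
top {'mtx': array([[465.33919149,   0.        , 325.37924056],
       [  0.        , 465.33919149, 239.76051902],
       [  0.        ,   0.        ,   1.        ]]), 'eye': array([ 392.7868114 ,   17.08552096, 1064.61638296]), 'attitude': array([ 6.84193003e+00,  6.83004190e-02, -8.83272534e+01])}
side {'mtx': array([[461.82609843,   0.        , 323.18264023],
       [  0.        , 461.82609843, 244.31935923],
       [  0.        ,   0.        ,   1.        ]]), 'eye': array([543.11000592, 935.89963661, 737.57212945]), 'attitude': array([5.35834104e+01, 7.73078053e-02, 1.79516056e+02])}
{'time': 0.1, 'joint_pos': array([-7.93760248e+01,  7.51156897e+00,  8.53224859e+01, -1.07798225e-03,
        8.72615637e+01, -4.89220813e+00]), 'qd': array([ 0.01231656, -0.11252035, -0.17955505,  0.07309541, -0.03313311,
        0.03842653]), 'joint_efforts': array([ 1.61301279e-03, -5.70953321e+01, -5.01942158e+01, -5.24245615e-05,
        8.16751941e-03, -1.92623406e-05]), 'tool_pos': array([ 160.44622632, -577.67856755,  252.346393  ]), 'tcp_rot': array([-1.79904638e+02, -7.08173573e-03,  1.55162298e+01]), 'ft_force': array([-1.52055344, -0.04073445, -0.38586587]), 'wrist_torque': array([-0.03287825,  0.00781786,  0.01167035]), 'grip_force': 0.0, 'finger_gap': 85.38941221275734}
```

View pics/top0.png

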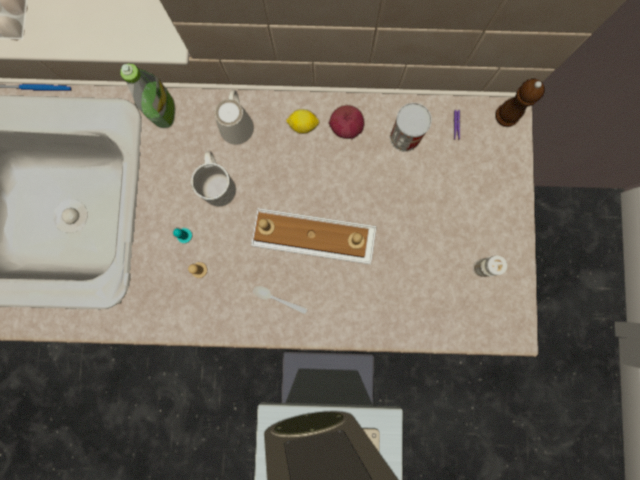

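View pics/side0.png

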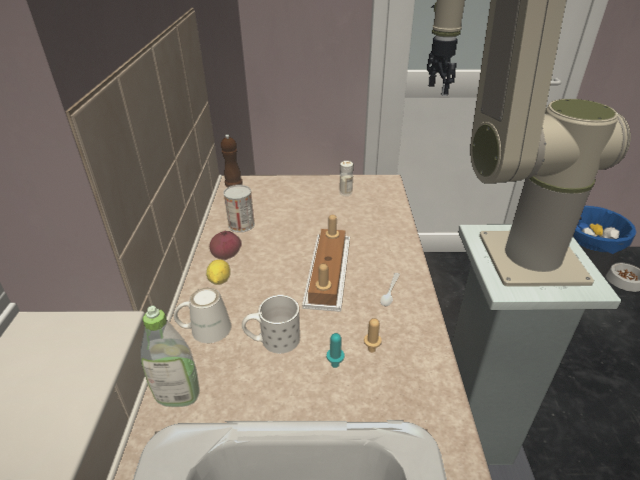

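Candidates for the post: 
- Pale wooden post: top (198,270), side (373,335).
- Turquoise look-alike: top (182,235), side (336,350).
- The two fixed posts in the bar: top (265,227) and (357,240).

I choose the pale loose one at top (198,270). The hole is at about top (311,235), and the jar is at top (493,266).

```bash
python3 - <<'E'
from h import *
t=snap('top');s=snap('side')
c1=cv2.resize(t['img'][210:300,165:285],None,fx=5,fy=5,interpolation=cv2.INTER_CUBIC)[:,:400]
c2=cv2.resize(s['img'][310:400,310:410],None,fx=4,fy=4,interpolation=cv2.INTER_CUBIC)
c2=cv2.copyMakeBorder(c2,0,450-360,0,0,cv2.BORDER_CONSTANT)
cv2.imwrite('pics/crop.png',np.hstack([c1,c2]))
# post via side: mask of wood colour
def comps(s,lo,hi,box,amin):
    h=cv2.cvtColor(s['img'],cv2.COLOR_BGR2HSV);m=cv2.inRange(h,lo,hi)
    M=np.zeros_like(m);x0,y0,x1,y1=box;M[y0:y1,x0:x1]=m[y0:y1,x0:x1]
    n,l,st,ce=cv2.connectedComponentsWithStats(M)
    return [(st[i],ce[i].round(1)) for i in range(1,n) if st[i][4]>amin]
for nm,S,b in(('top',t,(170,215,230,300)),('side',s,(350,310,400,365))):
    for c in comps(S,(8,100,60),(28,255,255),b,15): print(nm,c)
print(onz(t,(198,270),30), onz(s,(373,346),30), two(t,(194.5,269),s,(373.5,321)))
# bar & tray in top
print([ (c) for c in comps(t,(5,120,50),(25,255,255),(240,200,390,275),300)])
h=cv2.cvtColor(t['img'],cv2.COLOR_BGR2HSV)
M=np.zeros(h.shape[:2],np.uint8);B=(slice(200,275),slice(240,390))
M[B]=cv2.inRange(h,(0,0,190),(180,30,255))[B]|cv2.inRange(h,(5,120,40),(25,255,255))[B]
M=cv2.morphologyEx(M,cv2.MORPH_CLOSE,np.ones((5,5)))
cs=max(cv2.findContours(M,0,2)[0],key=cv2.contourArea)
box=cv2.boxPoints(cv2.minAreaRect(cs));P=np.array([onz(t,p,14) for p in box])
print(box,P.round(1),P.mean(0),[np.linalg.norm(P[i]-P[i-1]) for i in range(4)])
print('hole',onz(t,(311.5,235),44),onz(s,(327,258),44))
print('fixed heads',two(t,(264,223),s,(323,267)),two(t,(357,237),s,(332.5,217)))
E
```

```text
top (array([189, 263,  17,  14, 184], dtype=int32), array([197.7, 269.3]))
side (array([364, 319,  17,  33, 336], dtype=int32), array([372.6, 335.3]))
[440.94550996 302.9735469   30.        ] [439.84365153 318.16048611  30.        ] (array([440.24659658, 297.1071447 ,  78.72994411]), np.float64(0.6666386331639976))
[(array([ 254,  213,  114,   44, 2811], dtype=int32), array([310.7, 234.5]))]
[[250.27164 244.73407]
 [256.0173  207.38727]
 [376.09824 225.86127]
 [370.35257 263.20807]] [[502.4 192.2  14. ]
 [588.9 183.2  14. ]
 [554.  -92.7  14. ]
 [468.4 -81.1  14. ]] [528.42813545  50.39004082  14.        ] [np.float64(275.4704619468746), np.float64(86.92418557832194), np.float64(278.13754383114343), np.float64(86.46875935582499)]
hole [524.86653416  52.87106579  44.        ] [527.29460236  51.89623344  44.        ]
fixed heads (array([539.08290847, 151.7683517 ,  97.70481219]), np.float64(2.705776361945391)) (array([514.09893908, -43.95314162, 100.7255941 ]), np.float64(3.948959116483317))
```

View pics/crop.png

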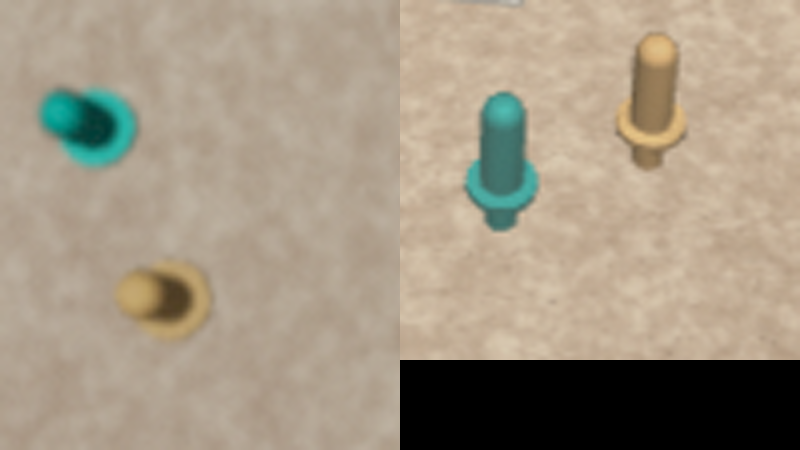

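The crop confirms the choice: the pale post stands upright at (440,297) and the turquoise one is next to it, further from the base. The current yaw closes the fingers roughly across the line between the two posts, so I'll keep it. First I'll move over the rack for a close look at the hole.

Request:
step_arm(
  targets=[
    [[364,630,50,0,0,0],[364,630,50,0,0,0],[364,630,50,0,0,0],[364,630,50,0,0,0],[364,630,50,0,0,0],[364,630,50,0,0,0],[364,630,50,0,0,0],[364,630,50,0,0,0],[364,630,50,0,0,0],[364,630,50,0,0,0],[364,630,50,0,0,0],[364,630,50,0,0,0]],
  ],
)

```text
time: 1.2
tool_pos: [410.6, -144.2, 287.9]
tcp_rot: [180.0, -0.0, 15.5]
ft_force: [0.5, -1.2, -0.6]
finger_gap: 85.2
grip_force: 0.0
```

Request:
step_arm(
  targets=[
    [[114,197,14,0,0,0],[114,197,14,0,0,0],[114,197,14,0,0,0],[114,197,14,0,0,0],[114,197,14,0,0,0],[114,197,14,0,0,0],[114,197,14,0,0,0],[114,197,14,0,0,0],[114,197,14,0,0,0]],
  ],
)

```text
time: 1.95
tool_pos: [523.7, 50.3, 301.2]
tcp_rot: [180.0, 0.1, 15.5]
ft_force: [-0.4, -0.3, -0.5]
finger_gap: 85.1
grip_force: 0.0
```

```bash
python3 - <<'E'
from h import *
s=snap('wrist','w1.png');print({k:v for k,v in s.items() if k!='img'})
print(r.sense()['tool_pos'],proj(s,(526,52,44)))
E
```

```text
{'mtx': array([[377.83521719,   0.        , 322.30324337],
       [  0.        , 377.83521719, 244.04449007],
       [  0.        ,   0.        ,   1.        ]]), 'eye': array([593.81529559,  70.88047728, 420.51889361]), 'attitude': array([-1.64499624e+01,  1.43102773e-02, -7.44082660e+01])}
[523.64909061  49.93798613 301.34840682] [322.35509099 205.26478157]
```

View pics/w1.png

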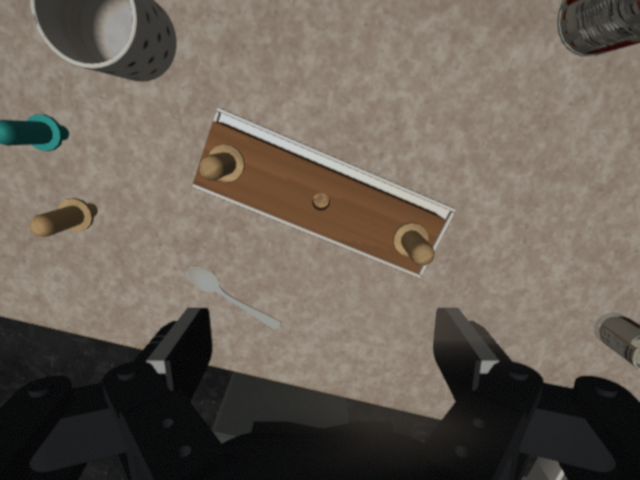

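The wrist view shows the hole at about (321,201), the fixed-post collars at (222,163) and (411,241), and the loose post's collar at about (72,215). Next I'll measure these more finely.

```bash
python3 - <<'E'
from h import *
s=snap('wrist');g=s['img'];S=4
c=lambda x0,y0,w,h:cv2.resize(g[y0:y0+h,x0:x0+w],None,fx=S,fy=S,interpolation=cv2.INTER_CUBIC)
A=c(290,171,60,60);B=c(30,185,70,60);C=c(190,135,60,60)
D=c(385,215,60,60)
cv2.imwrite('pics/w2.png',np.vstack([np.hstack([A,C]),np.hstack([B[:,:240],D])]))
print(B.shape)
for p in((321,201),(321,194),(321,208),(340,205),(80,215),(240,158),(400,240)): print(p,g[p[1],p[0]],cv2.cvtColor(g[p[1]:p[1]+1,p[0]:p[0]+1],cv2.COLOR_BGR2HSV).ravel())
E
```

```text
(240, 280, 3)
(321, 201) [ 77 109 138] [ 16 113 138]
(321, 194) [ 75 106 135] [ 16 113 135]
(321, 208) [28 44 62] [ 14 140  62]
(340, 205) [ 49  75 109] [ 13 140 109]
(80, 215) [28 42 54] [ 16 123  54]
(240, 158) [ 85 116 138] [ 18  98 138]
(400, 240) [ 73 103 124] [ 18 105 124]
```

View pics/w2.png

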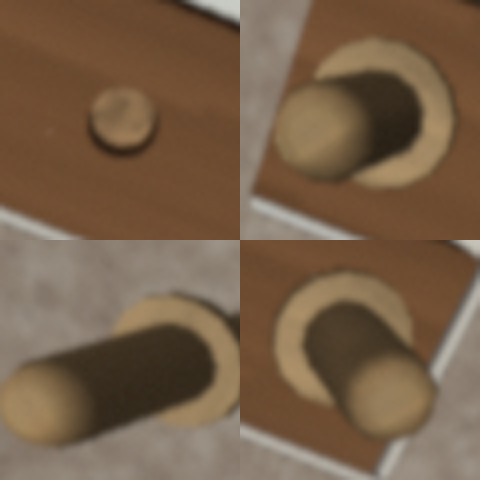

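```bash
python3 - <<'E'
from h import *
s=snap('wrist');h=cv2.cvtColor(s['img'],cv2.COLOR_BGR2HSV);g=s['img'].astype(int)
# hole: cork = low sat vs bar, crescent = dark
big=cv2.resize(s['img'][186:216,305:337],None,fx=8,fy=8,interpolation=cv2.INTER_CUBIC)
hb=cv2.cvtColor(big,cv2.COLOR_BGR2HSV)
bar=np.median(big[:30].reshape(-1,3).astype(float),0)
m=((np.abs(big-bar).max(2)>20)*255).astype(np.uint8)
m=cv2.morphologyEx(m,cv2.MORPH_CLOSE,np.ones((9,9)))
c=max(cv2.findContours(m,0,2)[0],key=cv2.contourArea)
x,y,w,hh=cv2.boundingRect(c);M=cv2.moments(cv2.convexHull(c));u=np.array([M['m10'],M['m01']])/M['m00']
px=(u+.5)/8-.5+[305,186];print('hole',(x,y,w,hh),w/8,hh/8,px,onz(s,px,44))
H=onz(s,px,44)
px=(320.5,200.6);print(onz(s,px,44))
cl=onz(s,((385-240+.5)/4+189.5,(113.5)/4+134.5),50);cr=onz(s,((344-240+.5)/4+384.5,(336-240+.5)/4+214.5),50)
print('collars',cl,cr,(cl+cr)/2,np.linalg.norm(cl-cr),np.degrees(np.arctan2(*(cl-cr)[:2])))
print('post collar',onz(s,(74.6,214.6),30),'head',onz(s,((42+.5)/4+29.5,(403-240+.5)/4+184.5),76))
E
```

```text
hole (49, 60, 150, 142) 18.75 17.75 [319.90152095 201.87316047] [528.74672128  54.68395972  44.        ]
[530.15348049  54.44715713  44.        ]
collars [542.11152311 152.1787549   50.        ] [518.05536077 -44.17067124  50.        ] [530.08344194  54.00404183  50.        ] 197.81758286865877 6.984902748732334
post collar [444.14053181 299.72676029  30.        ] head [442.66788276 302.95090688  76.        ]
```

Request:
step_arm(
  targets=[
    [[-82,249,-101,0,0,0],[-82,249,-101,0,0,0],[-82,249,-101,0,0,0],[-82,249,-101,0,0,0],[-82,249,-101,0,0,0],[-82,249,-101,0,0,0],[-82,249,-101,0,0,0],[-82,249,-101,0,0,0],[-82,249,-101,0,0,0],[-82,249,-101,0,0,0]],
  ],
)

```text
time: 2.93
tool_pos: [442.5, 298.9, 201.0]
tcp_rot: [180.0, -0.0, 15.5]
ft_force: [-0.1, -0.5, 1.0]
finger_gap: 85.3
grip_force: 0.0
```

```bash
python3 - <<'E'
from h import *
s=snap('wrist','w3.png');q=r.sense();print(q['tool_pos'],s['eye'],s['attitude'])
t=q['tool_pos'];print('tip',proj(s,t-[0,0,22]),'axis60',proj(s,(t[0],t[1],60)),'axis80',proj(s,(t[0],t[1],80)),proj(s,(t[0],t[1],30)))
E
```

```text
[442.92690684 298.66983359 201.33092188] [512.46494468 319.36388186 320.3775319 ] [-1.63657952e+01  1.80524807e-04 -7.44487475e+01]
tip [325.44130447 316.46906779] axis60 [324.11242314 238.78099048] axis80 [324.25060238 246.85912263] [323.93840453 228.60764289]
```

View pics/w3.png

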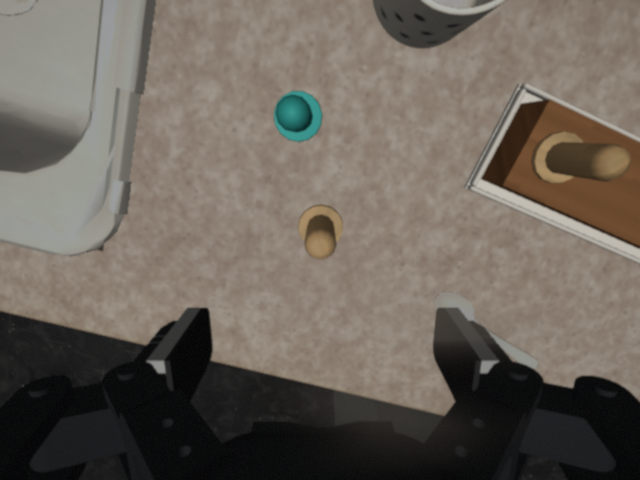

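Post and finger midline agree: the collar is at (321,226), and the finger midpoint is at column 322. Next I'll descend and grip.

Request:
step_arm(
  targets=[
    [[0,0,-30,0,0,0],[0,0,-60,0,0,0],[0,0,-90,0,0,0],[0,0,-115,0,0,0],[0,0,-130,0,0,0],[0,0,-136,0,0,0],[0,0,-136,0,0,0]],
  ],
)

```text
time: 3.57
tool_pos: [442.0, 298.2, 63.6]
tcp_rot: [180.0, 0.1, 15.4]
ft_force: [-0.7, 0.6, 0.4]
finger_gap: 85.6
grip_force: 0.0
```

Request:
step_arm(
  targets=[
    [[0,0,0,0,0,0],[0,0,0,0,0,0],[0,0,0,0,0,0],[0,0,0,0,0,0],[0,0,0,0,0,0],[0,0,0,0,0,0],[0,0,0,0,0,0],[0,0,0,0,0,0]],
  ],
  fingers=1,
  newtons=50,
)

```text
time: 4.23
tool_pos: [442.6, 300.2, 65.5]
tcp_rot: [-180.0, -0.1, 15.5]
ft_force: [-0.3, -0.6, 5.1]
finger_gap: 20.6
grip_force: 48.9
```

Request:
step_arm(
  targets=[
    [[0,0,20,0,0,0],[0,0,50,0,0,0],[0,0,85,0,0,0],[0,0,120,0,0,0],[10,-28,120,0,0,0],[22,-63,120,0,0,0],[36,-100,120,0,0,0],[50,-140,120,0,0,0],[62,-180,120,0,0,0],[74,-215,120,0,0,0],[84,-240,120,0,0,0],[86,-246,120,0,0,0]],
  ],
)

```text
time: 5.23
tool_pos: [529.1, 49.8, 184.6]
tcp_rot: [179.9, -0.0, 15.3]
ft_force: [0.5, 0.5, 0.2]
finger_gap: 20.4
grip_force: 49.1
```

Request:
step_arm(
  targets=[
    [[0,0,-20,0,0,0],[0,0,-40,0,0,0],[0,0,-55,0,0,0],[0,0,-60,0,0,0],[0,0,-60,0,0,0]],
  ],
)

```text
time: 5.65
tool_pos: [526.5, 54.2, 122.7]
tcp_rot: [-179.9, 0.2, 15.5]
ft_force: [0.3, -1.2, -0.1]
finger_gap: 20.6
grip_force: 49.0
```

```bash
python3 - <<'E'
from h import *
s=snap('wrist','w4.png');q=r.sense();t=q['tool_pos'];print(t,q['finger_gap'],q['ft_force'])
print('foot',proj(s,t-[0,0,65]),'collar',proj(s,t-[0,0,38]),'holept',proj(s,(t[0],t[1],44)))
v=snap('side','s4.png');print('foot side',proj(v,t-[0,0,65]),'hole',proj(v,(t[0],t[1],44)))
c=cv2.resize(v['img'][170:310,280:380],None,fx=4,fy=4,interpolation=cv2.INTER_CUBIC)
w=cv2.resize(s['img'][150:430,222:422],None,fx=2,fy=2,interpolation=cv2.INTER_CUBIC)
cv2.imwrite('pics/c4.png',np.hstack([w,c]))
E
```

```text
[527.48309276  54.25811537 124.16941349] 20.541182587182924 [-0.22662947  0.21048729  0.09891172]
foot [324.86040835 277.34832639] collar [325.15381483 299.5786427 ] holept [324.72724486 267.25902524]
foot side [326.95895853 253.64830792] hole [326.93706009 258.60114452]
```

View pics/c4.png

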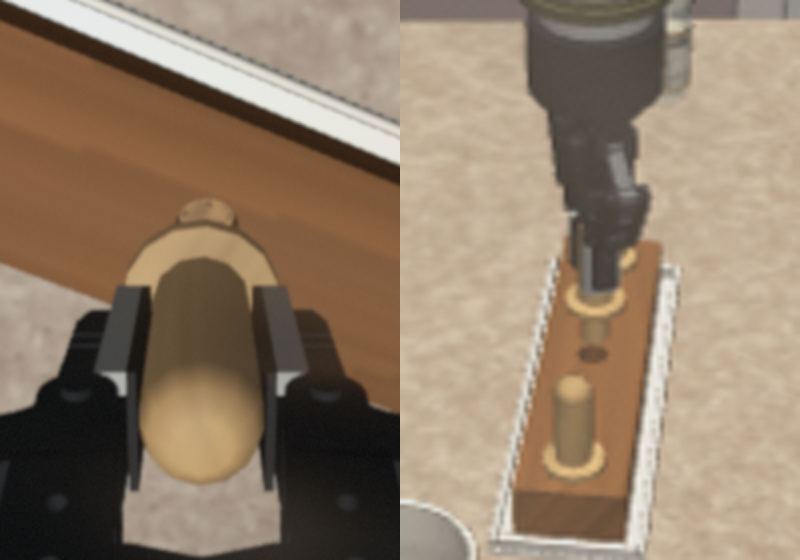

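The wrist crop shows the cork and hole edge peeking out above the collar at crop (208,200). The side crop shows the foot at (595,340), just above the hole at (593,354). I'll work out the remaining offset from the edges.

```bash
python3 - <<'E'
from h import *
s=snap('wrist');t=np.array([527.5,54.1,124.2])
f=lambda x,y:((x+.5)/2-.5+222,(y+.5)/2-.5+150)
up=np.array([.964,.268]);rt=np.array([.268,-.964])
show=lambda n,p:print(n,'right %.1f up %.1f'%((p[:2]-t[:2])@rt,(p[:2]-t[:2])@up))
show('collar L',onz(s,f(125,285),t[2]-35));show('collar R',onz(s,f(280,285),t[2]-35))
show('collar top',onz(s,f(200,222),t[2]-41))
show('collar top@-35',onz(s,f(200,228),t[2]-35))
show('hole top',onz(s,f(208,198),44));show('hole L',onz(s,f(179,215),44));show('hole R',onz(s,f(238,215),44))
v=snap('side')
g=cv2.resize(v['img'][245:270,310:350],None,fx=20,fy=20,interpolation=cv2.INTER_CUBIC)
cv2.imwrite('pics/c5.png',g)
e=lambda p:(p[0]/20+310-.5+.025,p[1]/20+245-.5+.025)
T=t-[0,0,65]
for d in(-8,8): print(((proj(v,T+[d,0,0])-[310,245]+.5)*20).round(), ((proj(v,T+[0,d,0])-[310,245]+.5)*20).round())
print('hole if under',((proj(v,[t[0],t[1],44])-[310,245]+.5)*20).round())
E
```

```text
collar L right -17.8 up 5.6
collar R right 16.7 up 5.7
collar top right -1.2 up 18.4
collar top@-35 right -1.1 up 19.1
hole top right 1.0 up 12.0
hole L right -7.1 up 7.0
hole R right 9.4 up 7.1
[415. 182.] [348. 142.]
[283. 182.] [350. 223.]
hole if under [349. 281.]
```

View pics/c5.png

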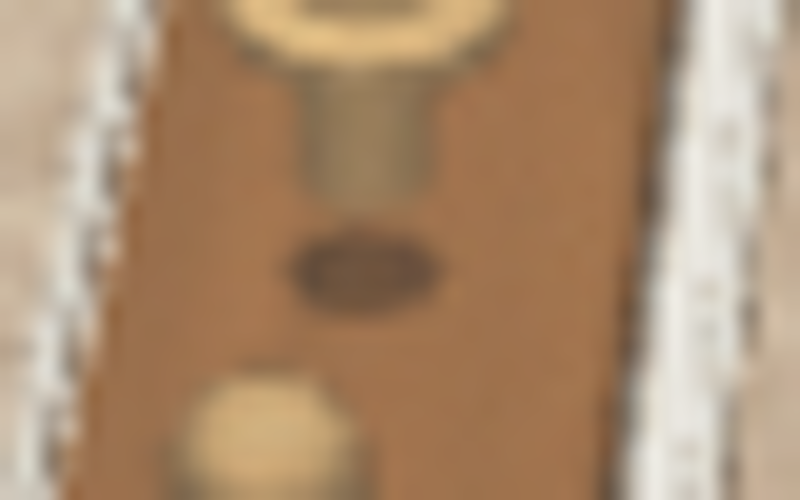

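Relative to the post, the hole is about +0.5 to +1 mm in x and -1 mm in y. I'll apply that shift and lower gently.

Request:
step_arm(
  targets=[
    [[0.8,-0.8,-6,0,0,0],[0.8,-0.8,-11,0,0,0],[0.8,-0.8,-13.5,0,0,0],[0.8,-0.8,-14.5,0,0,0],[0.8,-0.8,-15,0,0,0],[0.8,-0.8,-15.5,0,0,0]],
  ],
  fingers=1,
  newtons=70,
)

```text
time: 6.35
tool_pos: [528.8, 53.0, 108.9]
tcp_rot: [-180.0, 0.0, 15.5]
ft_force: [0.5, 0.3, -1.1]
finger_gap: 20.5
grip_force: 68.4
```

Request:
step_arm(
  targets=[
    [[0,0,-0.3,0,0,0],[0,0,-0.6,0,0,0],[0,0,-0.9,0,0,0],[0,0,-0.9,0,0,0]],
  ],
)

```text
time: 6.68
tool_pos: [528.9, 53.0, 108.2]
tcp_rot: [180.0, -0.0, 15.5]
ft_force: [-0.1, 0.4, -1.8]
finger_gap: 20.1
grip_force: 68.4
```

Request:
step_arm(
  targets=[
    [[0,0,-0.4,0,0,0],[0,0,-0.8,0,0,0],[0,0,-1.2,0,0,0],[0,0,-1.2,0,0,0]],
  ],
)

```text
time: 7.02
tool_pos: [528.8, 53.0, 106.9]
tcp_rot: [-180.0, 0.0, 15.5]
ft_force: [-0.1, 0.8, -0.3]
finger_gap: 20.1
grip_force: 68.4
```

Request:
step_arm(
  targets=[
    [[0,0,-0.4,0,0,0],[0,0,-0.8,0,0,0],[0,0,-1.2,0,0,0],[0,0,-1.2,0,0,0]],
  ],
)

```text
time: 7.35
tool_pos: [528.8, 53.0, 105.6]
tcp_rot: [-180.0, 0.0, 15.5]
ft_force: [-0.1, 0.1, -1.0]
finger_gap: 20.1
grip_force: 68.4
```

Request:
step_arm(
  targets=[
    [[0,0,-0.4,0,0,0],[0,0,-0.8,0,0,0],[0,0,-1.2,0,0,0],[0,0,-1.6,0,0,0],[0,0,-2,0,0,0],[0,0,-2,0,0,0]],
  ],
)

```text
time: 7.85
tool_pos: [528.8, 53.0, 103.6]
tcp_rot: [-180.0, 0.0, 15.5]
ft_force: [-0.7, -0.0, 0.1]
finger_gap: 20.2
grip_force: 68.4
```

```bash
python3 - <<'E'
from h import *
a=[];b=[]
for i in range(3):
    v=snap('side');q=r.sense();a.append(q['ft_force']);b.append(q['tool_pos'])
print(np.mean(a,0),np.mean(b,0))
g=cv2.resize(v['img'][235:275,300:355],None,fx=14,fy=14,interpolation=cv2.INTER_CUBIC)
cv2.imwrite('pics/c6.png',g)
E
```

```text
[ 0.22952301 -0.07559223 -0.70619499] [528.86323403  52.98208456 103.74116818]
```

View pics/c6.png

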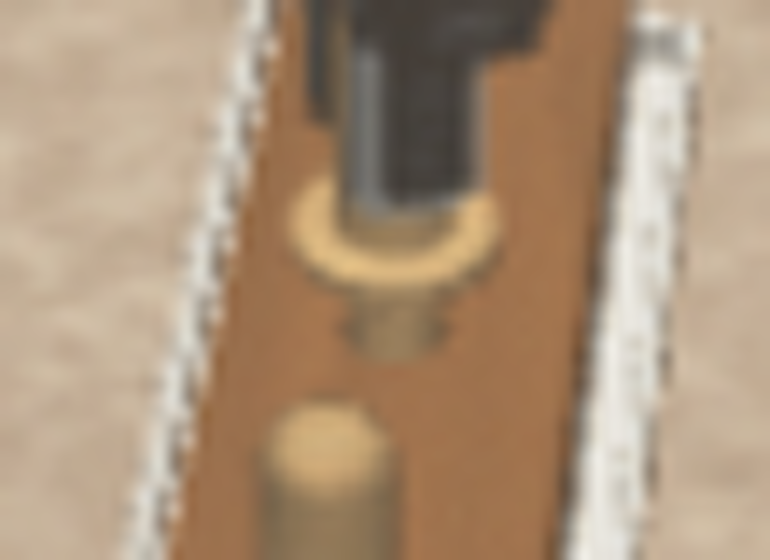

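The foot is visibly inside the hole: the visible foot is shorter, with thin dark slivers of hole either side of it, and there is no force. I'll continue straight down.

Request:
step_arm(
  targets=[
    [[0,0,-1,0,0,0],[0,0,-2,0,0,0],[0,0,-3,0,0,0],[0,0,-4,0,0,0],[0,0,-5,0,0,0],[0,0,-5,0,0,0]],
  ],
)

```text
time: 8.5
tool_pos: [528.7, 53.0, 98.4]
tcp_rot: [-180.0, 0.0, 15.5]
ft_force: [0.1, 0.5, -0.5]
finger_gap: 20.2
grip_force: 68.4
```

Request:
step_arm(
  targets=[
    [[0,0,-0.7,0,0,0],[0,0,-1.4,0,0,0],[0,0,-2.1,0,0,0],[0,0,-2.8,0,0,0],[0,0,-2.8,0,0,0]],
  ],
)

```text
time: 8.92
tool_pos: [528.8, 53.0, 95.8]
tcp_rot: [-180.0, 0.0, 15.5]
ft_force: [-0.3, 0.7, -1.2]
finger_gap: 20.4
grip_force: 68.4
```

Request:
step_arm(
  targets=[
    [[0,0,-0.5,0,0,0],[0,0,-1,0,0,0],[0,0,-1.5,0,0,0],[0,0,-2,0,0,0],[0,0,-2,0,0,0]],
  ],
)

```text
time: 9.33
tool_pos: [529.1, 53.0, 94.7]
tcp_rot: [180.0, -0.0, 15.5]
ft_force: [-2.2, -0.1, 5.1]
finger_gap: 19.8
grip_force: 69.3
```

Request:
step_arm(
  targets=[
    [[0,0,-0.5,0,0,0],[0,0,-1,0,0,0],[0,0,-1.5,0,0,0],[0,0,-2,0,0,0],[0,0,-2,0,0,0]],
  ],
)

```text
time: 9.75
tool_pos: [529.1, 53.0, 92.7]
tcp_rot: [180.0, -0.0, 15.5]
ft_force: [-2.3, 0.4, 5.2]
finger_gap: 20.2
grip_force: 69.3
```

Request:
step_arm(
  targets=[
    [[-0.2,0,-0.6,0,0,0],[-0.3,0,-1.2,0,0,0],[-0.3,0,-1.8,0,0,0],[-0.3,0,-2.4,0,0,0],[-0.3,0,-3,0,0,0],[-0.3,0,-3,0,0,0]],
  ],
)

```text
time: 10.25
tool_pos: [529.0, 53.0, 89.8]
tcp_rot: [180.0, -0.1, 15.5]
ft_force: [-1.7, 0.5, 5.6]
finger_gap: 20.5
grip_force: 69.3
```

Request:
step_arm(
  targets=[
    [[0,0,-0.5,0,0,0],[0,0,-1,0,0,0],[0,0,-1.5,0,0,0],[0,0,-2,0,0,0],[0,0,-2,0,0,0]],
  ],
)

```text
time: 10.67
tool_pos: [529.0, 53.0, 87.8]
tcp_rot: [180.0, -0.1, 15.5]
ft_force: [-0.8, 0.6, 5.5]
finger_gap: 20.5
grip_force: 69.3
```

Request:
step_arm(
  targets=[
    [[0,0,-0.4,0,0,0],[0,0,-0.8,0,0,0],[0,0,-1.2,0,0,0],[0,0,-1.5,0,0,0],[0,0,-1.5,0,0,0]],
  ],
)

```text
time: 11.08
tool_pos: [529.0, 53.0, 86.3]
tcp_rot: [180.0, -0.1, 15.5]
ft_force: [-1.4, 0.2, 6.0]
finger_gap: 20.3
grip_force: 69.3
```

Request:
step_arm(
  targets=[
    [[0,0,-0.3,0,0,0],[0,0,-0.6,0,0,0],[0,0,-0.9,0,0,0],[0,0,-0.9,0,0,0]],
  ],
)

```text
time: 11.42
tool_pos: [529.1, 53.0, 85.6]
tcp_rot: [180.0, -0.1, 15.5]
ft_force: [-1.8, -0.1, 6.8]
finger_gap: 19.9
grip_force: 69.4
```

Request:
step_arm(
  targets=[
    [[0,0,-0.2,0,0,0],[0,0,-0.4,0,0,0],[0,0,-0.6,0,0,0],[0,0,-0.6,0,0,0]],
  ],
)

```text
time: 11.75
tool_pos: [529.2, 53.0, 85.5]
tcp_rot: [180.0, -0.1, 15.5]
ft_force: [-4.0, -0.1, 11.8]
finger_gap: 20.0
grip_force: 69.9
```

Request:
step_arm(
  targets=[
    [[0,0,-0.2,0,0,0],[0,0,-0.4,0,0,0],[0,0,-0.6,0,0,0],[0,0,-0.6,0,0,0]],
  ],
)

```text
time: 12.08
tool_pos: [529.4, 53.0, 85.5]
tcp_rot: [180.0, -0.1, 15.5]
ft_force: [-7.5, 0.6, 16.3]
finger_gap: 20.5
grip_force: 70.3
```

The collar has met the bar: z has stopped at 85.5 and the force is rising. I'll do one light firming push and relieve the sideways load.

Request:
step_arm(
  targets=[
    [[-0.3,0,-0.1,0,0,0],[-0.6,0,-0.3,0,0,0],[-0.6,0,-0.3,0,0,0],[-0.6,0,-0.3,0,0,0]],
  ],
)

```text
time: 12.42
tool_pos: [529.3, 53.0, 85.5]
tcp_rot: [180.0, -0.1, 15.5]
ft_force: [-4.9, -0.2, 15.2]
finger_gap: 20.2
grip_force: 70.5
```

```bash
python3 - <<'E'
from h import *
v=snap('side');q=r.sense();print(q['ft_force'],q['wrist_torque'],q['tool_pos'],q['tcp_rot'])
w=snap('wrist')
g=cv2.resize(v['img'][205:305,290:365],None,fx=6,fy=6,interpolation=cv2.INTER_CUBIC)[:,:400]
k=cv2.resize(w['img'][200:440,240:400],None,fx=2.5,fy=2.5,interpolation=cv2.INTER_CUBIC)
cv2.imwrite('pics/c7.png',np.hstack([g,k]))
E
```

```text
[-4.78938712  0.59081797 16.00095067] [-0.02183958  1.08821454  0.02304523] [529.23192657  53.03584658  85.48286436] [ 1.79958625e+02 -1.45005638e-01  1.55225488e+01]
```

View pics/c7.png

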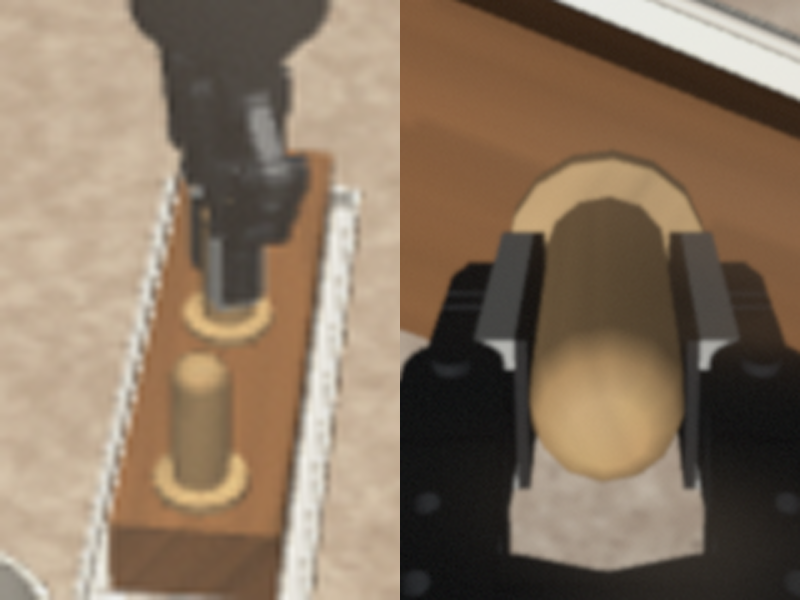

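The side view shows the collar flush, the same as on the fixed posts. I'll ease the load, let go and retreat straight up.

Request:
step_arm(
  targets=[
    [[-0.3,0,0.4,0,0,0],[-0.3,0,0.6,0,0,0],[-0.3,0,0.6,0,0,0]],
  ],
)

```text
time: 12.77
tool_pos: [529.0, 53.0, 85.5]
tcp_rot: [180.0, -0.2, 15.5]
ft_force: [-2.4, 0.1, 10.7]
finger_gap: 20.3
grip_force: 69.6
```

Request:
step_arm(
  targets=[
    [[0,0,0,0,0,0],[0,0,0,0,0,0],[0,0,0,0,0,0],[0,0,0,0,0,0],[0,0,0,0,0,0],[0,0,0,0,0,0]],
  ],
  fingers=-0.2,
)

```text
time: 13.27
tool_pos: [527.5, 53.0, 83.4]
tcp_rot: [-180.0, 0.0, 15.5]
ft_force: [-0.6, -0.1, -0.1]
finger_gap: 51.1
grip_force: 0.0
```

Request:
step_arm(
  targets=[
    [[0,0,10,0,0,0],[0,0,25,0,0,0],[0,0,50,0,0,0],[0,0,80,0,0,0],[0,0,110,0,0,0],[0,0,140,0,0,0],[0,0,170,0,0,0],[-10,0,190,0,0,0],[-20,0,200,0,0,0],[-20,0,200,0,0,0]],
  ],
)

```text
time: 14.1
tool_pos: [508.2, 53.1, 288.3]
tcp_rot: [179.9, -0.3, 15.5]
ft_force: [-0.3, -0.4, -0.8]
finger_gap: 51.5
grip_force: 0.0
```

```bash
python3 - <<'E'
from h import *
v=snap('side');w=snap('wrist');print(r.sense()['time'])
g=cv2.resize(v['img'][205:305,290:365],None,fx=6,fy=6,interpolation=cv2.INTER_CUBIC)[:,:400]
k=cv2.resize(w['img'][60:360,140:500],None,fx=400/360,fy=400/360)
k=cv2.copyMakeBorder(k,0,600-k.shape[0],0,0,cv2.BORDER_CONSTANT)
cv2.imwrite('pics/c8.png',np.hstack([g,k]))
E
```

```text
14.2
```

View pics/c8.png

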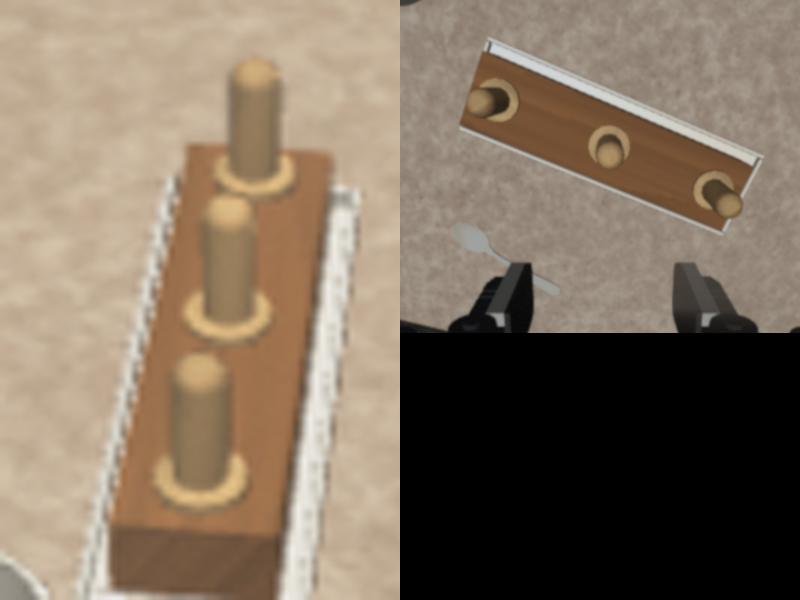

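All three posts stand alike, each upright with its collar on the bar; the middle collar is at crop (228,315). The cork stroke was also about 10 mm, as expected. Handing in.

```bash
python3 -c "
from bench import r
print(r.hand_in())"
```

```text
the job is handed in; nothing more can be done
None
```

The pale post is back upright in the middle hole with its collar flush on the bar (last seen in the camera views), pressed in with at most about 16 N; the gripper let go, the jar and mug were not approached, and the job was handed in at about 14 s.

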